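Change the columns in the column heater

ROBOT

A 6-joint arm with a two-finger parallel gripper is mounted at the origin on a cart in front of the work surface, level with it; the furniture and walls round the work are solid. World frame = base frame: x ahead of the robot, y to its left, z up, the work surface at z = 0. Lengths are in m, angles in rad, forces in N, time in s.
With the tool pointing down it reaches from about 0.425 to 0.95 m from the base axis. Payload 3.5 kg.
Tool frame: the origin (TCP) lies on the centre line of the jaws, within the pads' length; the fingertips stand 11 mm ahead of it and the grasp point (between the pads) lies 8 mm behind it; z points along the fingers, y is the line along which they close (so a half turn about z gives the same grasp; the last joint's range is limited). The gripper opens to 85 mm and grips with 20 to 120 N. Pads are 22 mm wide; open, the fingers measure 114 mm over their backs; the gripper's body (76 mm by 85 mm) begins 54 mm behind the grasp point. The pads swing forward as they close: fully open they stand 13 mm farther back than shut.
Start: joints at [0.968, 0.286, 1.577, -0, 1.279, -0.15], TCP at [0.295, 0.607, 0.242] pointing down, gripper open.
Joint ranges: [-2.77, 2.77], [-0.9, 2.22], [0.21, 2.48], [-1.53, 4.67], [0.24, 2.81], [-2.84, 2.84]. Speed limits (rad/s): [2.79, 2.79, 3.14, 3.14, 3.14, 3.14].

INTERFACE

Orientations are given as a unit quaternion [x, y, z, w].
In Python, from plant import ctrl gives the robot as it stands.
- The arm moves only by the tool step_arm, never from a script. Its argument "motion" is a list of rows, each an object with "offset": the shift along the tool's x, y, z in m, a list of three; "twist": the turn about the tool's z in degrees. A call has 1 to 12 rows; each row is the pose to reach, as a shift and turn from the pose commanded when the call began, along the tool's axes at that moment; what a row does not reach only later rows make up. A row lasts 1/10 s, in which the tool goes at most 50 mm and 8.59 degrees, less where a joint would pass 70% of its speed; a pose out of reach is approached as far as the arm can. A call with a gripper value outside its range is refused whole. "gripper" is the finger opening in m, from 0 to 0.0854, set as the call begins (left out, the last holds). The fingers move at their own pace and stop on an object; "grip_force" is the grip in N (left out, the last holds). Time passes only in rows, so rows that repeat a pose let the fingers close. It gives the time, the measured TCP pose, the force, the opening and the grip force at its end, in the units of the state.
- ctrl.get_state(): the state, without advancing time (a new reading comes with each control period).
- ctrl.read_camera(name): name is "side" or "top" or "wrist"; returns the picture (384x512x3 uint8, blue, green, red); there is no depth.
- ctrl.calibration(name): a dict with "fx", "fy", "cx", "cy" (pixels), "k1" (the pictures are not rectified: a ray, as slopes to the right and down, at radius r is drawn at 1 + k1 r^2 times it, then the intrinsics apply), "cam_to_world" (4x4, takes a point from camera to world coordinates). Camera axes: x right, y up, looking along -z (the intrinsics and any distortion apply to the point x, -y, -z); pixel columns grow to the right and rows downward; lengths in m; the calibration is good to about 2 mm. A picture is of the moment at which its call begins: read the wrist's pose just before it. calibration takes no time and is no camera call; for the wrist camera it gives the pose at the moment of the call.
- ctrl.sign_off(): hands the job in; it is judged then, once.
The state is a dict: "time": time; "qpos": joint angles; "dq": joint speeds; "joint_efforts": joint torques, N m; "eef_pos": TCP position; "tcp_rot": TCP orientation; "contact_force": force on the tool from outside, world axes, zero at the start; "wrist_torque": the same for the moment, N m; "opening": opening from 0.0 (shut) to 1.0 (fully open); "finger_force": force on a finger pad.
Only numpy, scipy, OpenCV 4.12 (cv2) and the standard library are available. Lean on these libraries where they do the work, as an engineer would, in place of code of your own. Each camera call takes 0.05 s, during which the arm holds its last target. There are 200 camera calls.

TASK

Change the columns in the column heater: draw its slide bolt back, pull the drawer right out, lift the used columns (black plugs) out of their spring clips and lay them flat in the grey tray, then press every new column from the bench down into a pair of clips of its own until it snaps fully home. When all are in, push the drawer fully shut and slide the bolt all the way across into its staple again.

Things in the scene. Friction and masses are not known exactly. Their poses are not given: they have to be found in the camera images.
- heater: Column heater, a white case fixed to the bench, 158 mm deep, 242 wide, 66 high. Origin on the bench under the middle of the shut drawer's front face; x points into the case (the drawer opens to -x), y left along its front, z up. Drawer opening at y -77 to +77 mm, its roof's underside 58 mm above the bench; solid cheek with display and slide bolt at y -77 to -151 mm, its front at x = 0.
- drawer (a joint): Heater's drawer, m: 0 shut, grows as it is pulled out along the heater's -x, to 0.145 at its stop. Needs about 2 N and stays where it is left. With the bolt across, the drawer cannot be opened (nor shut, if the bolt is slid across while it is open).
- handle (a point): Middle of the drawer's handle: a steel bar 10 mm thick, 92 mm long along the heater's y, 36 mm above the bench, 40 mm in front of the drawer's flat front panel (35 mm clear behind the bar). The panel is 150 mm wide, 9 to 59 mm above the bench. Moves with the drawer.
- bolt (a joint): Slide bolt on the heater's right-hand cheek, m: 0 drawn back, grows as it slides along the heater's +y (towards the drawer) to 0.030 at its stop, where its 10 mm rod stands 17 mm across the drawer's panel in a staple. Its tip is level with the panel's edge at 0.013 and enters the staple at 0.018. Needs about 2 N and stays where it is left. It starts across.
- bolt_knob (a point): Grip point of the bolt's upright black knob, 82 mm above the bench: a cylinder of 14 mm diameter, 66 to 92 mm above the bench (the case's roof is at 66), its axis 16 mm in front of the cheek. Moves with the bolt.
- clip_1 (a point): Left of the drawer's three clip pairs: where the middle of a fully seated column's axis lies, 30 mm above the bench, 18 above the drawer's floor, 72 behind the panel's front. x along the column (heater's x), z up. Two clips, each 10 mm long, grip the bare tube 26 mm before and behind this point; 42 mm between them are free for fingers. Pairs stand 50 mm apart. Moves with the drawer.
- clip_2 (a point): Middle clip pair, seated point as for clip_1. Each clip is a pair of sprung steel jaws: flared tops 24 mm apart at 44 mm above the bench, lips 9 mm apart at 36 mm. A tube lying on the lips is 12 mm above its seat; about 10 to 13 N straight down snaps it past them onto a V saddle, where it can still slide some mm along its axis. A like pull upwards frees it.
- clip_3 (a point): Right clip pair, seated point and clips as for clip_1 and clip_2. A column fits any of the three pairs, either way round.
- new_1: New chromatography column with red end plugs, loose on the bench: 14 mm bright steel tube, 76 mm of it bare, with a hexagonal fitting (20 mm across flats, 14 long) and an 8 mm plug at each end; 120 mm long, about 120 g. Origin at the middle of its axis, 10 mm above the bench as it lies; x along the tube. Two or three of the new columns are present.
- used_1: Used column, dark tube and black end plugs, otherwise just like a new one (same sizes and origin); at the start it sits snapped into clip_1 inside the shut drawer. One or both of the two used columns are present.
- new_2: New chromatography column with blue end plugs, loose on the bench: 14 mm bright steel tube, 76 mm of it bare, with a hexagonal fitting (20 mm across flats, 14 long) and an 8 mm plug at each end; 120 mm long, about 120 g. Origin at the middle of its axis, 10 mm above the bench as it lies; x along the tube. Two or three of the new columns are present.
- used_2: Used column, dark tube and black end plugs, otherwise just like a new one (same sizes and origin); at the start it sits snapped into clip_3 inside the shut drawer. One or both of the two used columns are present.
- new_3: New chromatography column with yellow end plugs, loose on the bench: 14 mm bright steel tube, 76 mm of it bare, with a hexagonal fitting (20 mm across flats, 14 long) and an 8 mm plug at each end; 120 mm long, about 120 g. Origin at the middle of its axis, 10 mm above the bench as it lies; x along the tube. Two or three of the new columns are present.
- tray: Open grey tray for used columns, fixed on the bench to the right of the new ones: 120 mm along its x, 140 along its y, 22 high, walls and floor 3 mm. Origin on the bench under its middle. A column fits only lengthwise, along its y; it then lies with its axis 13 mm above the bench. Room for two or three side by side.

How it is judged:
By the outcome, as a careful person would: the job done as asked, in the order asked, and still so for the second after the job is handed in, with the robot touching nothing.
Of new_1, new_2, new_3 only 2 to 3 are there at a start; the rules pass over those that are not, and their reading is None.
Of used_1, used_2 only 1 to 2 are there at a start; the rules pass over those that are not, and their reading is None.
At some moment in a run one of new_1, new_2, new_3 may be knocked a few centimetres aside while the robot is not near it.
Once in a run the grip may slacken for a moment while it holds something.
It also fails if it takes over 210 s, if anything falls off the work surface, if the arm or the gripper's body presses on something with over 40 N, if the wrist force passes 120 N, or if a joint passes its speed limit or range.

## Working session

There is one attempt and no reset: what is moved stays moved. The work goes in short steps, Python scripts to look and compute and a tool call to move; the robot and the scene stay as the last step left them, time stands still between calls to the robot, and variables do not carry over. Pictures are saved under pics/ and viewed, at most 17 in all, crops included, and the job is handed in when it is done.

Besides the shell and the picture viewer there is one more tool, called after ">>>" as name([rows], argument=value, ...), one row to a line, values as JSON. step_arm: Moves the arm, as the interface text tells. Its arguments: {"type":"object","properties":{"motion":{"type":"array"},"gripper":{"type":"number"},"grip_force":{"type":"number"}},"required":["motion"]}

```bash
ls; mkdir -p pics; cat > h.py <<'E'
import numpy as np, cv2
from plant import ctrl
def snap(n):
    c=ctrl.calibration(n); return ctrl.read_camera(n),c
def ray(c,u,v):
    a,b=(u-c["cx"])/c["fx"],(v-c["cy"])/c["fy"]
    x,y=a,b
    for _ in range(20):
        k=1+c["k1"]*(x*x+y*y); x,y=a/k,b/k
    M=np.array(c["cam_to_world"]); return M[:3,3],M[:3,:3]@np.array([x,-y,-1.])
def onz(c,u,v,z):
    o,d=ray(c,u,v); return o+d*(z-o[2])/d[2]
def proj(c,p):
    M=np.array(c["cam_to_world"]); q=M[:3,:3].T@(np.array(p)-M[:3,3]); x,y=q[0]/-q[2],-q[1]/-q[2]
    k=1+c["k1"]*(x*x+y*y); return c["fx"]*x*k+c["cx"],c["fy"]*y*k+c["cy"]
E
python3 - <<'E'
from h import *
for n in("side","top"):
    im,c=snap(n); cv2.imwrite(f"pics/{n}0.png",im); print(n,{k:np.round(v,3).tolist() for k,v in c.items()})
s=ctrl.get_state();print(s)
E
```

```text
pics
side {'fx': 488.047, 'fy': 488.047, 'cx': 253.833, 'cy': 189.282, 'k1': 0.041, 'cam_to_world': [[0.329, 0.808, -0.489, -0.065], [-0.944, 0.276, -0.179, -0.251], [-0.01, 0.52, 0.854, 1.228], [0.0, 0.0, 0.0, 1.0]]}
top {'fx': 382.176, 'fy': 382.176, 'cx': 250.832, 'cy': 187.629, 'k1': -0.091, 'cam_to_world': [[-0.01, 0.998, -0.055, 0.536], [-1.0, -0.01, 0.008, -0.008], [0.007, 0.055, 0.998, 0.991], [0.0, 0.0, 0.0, 1.0]]}
{'time': 0.1, 'qpos': array([ 9.68005508e-01,  2.87119904e-01,  1.57805312e+00, -2.89226476e-05,
        1.27859681e+00, -1.50013380e-01]), 'dq': array([-3.33757535e-04, -1.44422333e-03, -2.53026747e-03, -1.30740506e-03,
        2.62633850e-05,  8.44270218e-04]), 'joint_efforts': array([ 1.79316726e-04, -4.07298625e+01, -2.93697256e+01, -1.27850039e-04,
        3.43210471e-03, -1.11357971e-05]), 'eef_pos': array([0.29494387, 0.60650713, 0.24104472]), 'tcp_rot': array([ 2.24455655e-01,  9.74483696e-01, -1.01747231e-03, -3.87266770e-04]), 'contact_force': array([-0.4475613 ,  0.92044188, -0.52574368]), 'wrist_torque': array([-0.00932405, -0.02825917, -0.02263738]), 'finger_force': 0.0, 'opening': 0.9973201122069453}
```

View pics/top0.png

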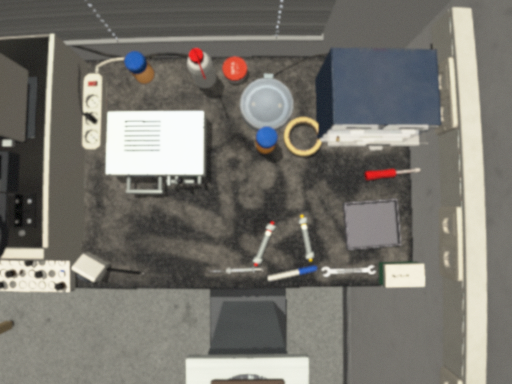

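View pics/side0.png

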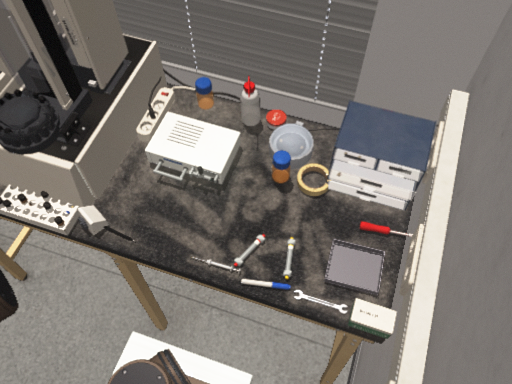

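The top view shows the heater at about (155,143), red column (264,243), yellow column (306,238) and tray (372,225); there is no blue column. I'll measure now.

```bash
cat > m.py <<'E'
from h import *
def blobs(im,lo,hi,box,amin=4):
    h=cv2.cvtColor(im,cv2.COLOR_BGR2HSV); m=cv2.inRange(h,np.array(lo),np.array(hi)); k=np.zeros_like(m); x0,y0,x1,y1=box; k[y0:y1,x0:x1]=m[y0:y1,x0:x1]
    n,l,s,c=cv2.connectedComponentsWithStats(k); return [(c[i].round(1).tolist(),int(s[i][4])) for i in range(1,n) if s[i][4]>=amin],k
def two(ct,pt,cs,ps):
    o1,d1=ray(ct,*pt);o2,d2=ray(cs,*ps);A=np.stack([d1,-d2],1);t=np.linalg.lstsq(A,o2-o1,rcond=None)[0];a=o1+d1*t[0];b=o2+d2*t[1];return (a+b)/2,np.linalg.norm(a-b)
E
python3 - <<'E'
from m import *
im,ct=snap("top");ims,cs=snap("side")
for nm,i,c,bx in(("top",im,ct,(235,205,330,280)),("side",ims,cs,(200,225,330,300))):
  for col,lo,hi in(("red",(0,120,90),(8,255,255)),("red2",(170,120,90),(180,255,255)),("yel",(20,110,110),(35,255,255))):
    for b,a in blobs(i,lo,hi,bx,3)[0]: print(nm,col,b,a,onz(c,*b,.01).round(4))
# heater roof in top (bright) and tray
h=cv2.cvtColor(im,cv2.COLOR_BGR2HSV)
m=cv2.inRange(h,np.array((0,0,215)),np.array((180,40,255)));m[:, :95]=0;m[:,215:]=0;m[:100]=0;m[185:]=0
m=cv2.morphologyEx(m,cv2.MORPH_CLOSE,np.ones((9,9)));cn=max(cv2.findContours(m,0,2)[0],key=cv2.contourArea);r=cv2.minAreaRect(cn)
P=np.array([onz(ct,*p,.066) for p in cv2.boxPoints(r)]);print("roof",r,P.round(4).tolist(),[np.linalg.norm(P[k]-P[k-1]).round(4) for k in range(4)])
cv2.imwrite("pics/c1.png",np.hstack([cv2.resize(im[100:205,95:215],(480,420),interpolation=2),cv2.resize(ims[110:200,140:250],(320,262),interpolation=2).__class__(0) if 0 else cv2.resize(ims[110:200,135:215],(320,420),interpolation=2)]))
t=im[190:260,335:410];cv2.imwrite("pics/c2.png",np.hstack([cv2.resize(t,(450,420),interpolation=2),cv2.resize(im[205:275,245:320],(350,420),interpolation=2)]))
E
```

```text
top red [271.9, 222.3] 16 [ 0.5001 -0.0687  0.01  ]
top red [255.4, 264.4] 11 [ 0.3932 -0.0253  0.01  ]
top yel [301.4, 215.4] 15 [ 0.5168 -0.1448  0.01  ]
top yel [310.2, 259.9] 12 [ 0.4027 -0.1658  0.01  ]
side red [263.8, 234.9] 8 [ 0.501  -0.0698  0.01  ]
side red [258.7, 240.0] 3 [ 0.4817 -0.0615  0.01  ]
side red [235.3, 264.2] 12 [ 0.3942 -0.0254  0.01  ]
side yel [291.5, 237.5] 8 [ 0.5182 -0.1444  0.01  ]
side yel [290.5, 244.3] 6 [ 0.4977 -0.1478  0.01  ]
side yel [286.5, 276.7] 14 [ 0.4051 -0.165   0.01  ]
roof ((147.90689086914062, 141.999755859375), (114.2103271484375, 73.24198913574219), 6.155168056488037) [[0.6284, 0.3876, 0.066], [0.811, 0.3718, 0.066], [0.7745, 0.0867, 0.066], [0.5952, 0.1062, 0.066]] [np.float64(0.2833), np.float64(0.1834), np.float64(0.2875), np.float64(0.1804)]
```

View pics/c1.png

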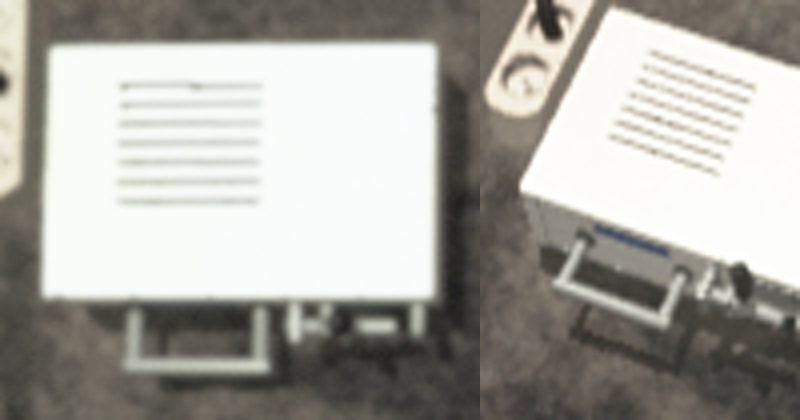

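View pics/c2.png

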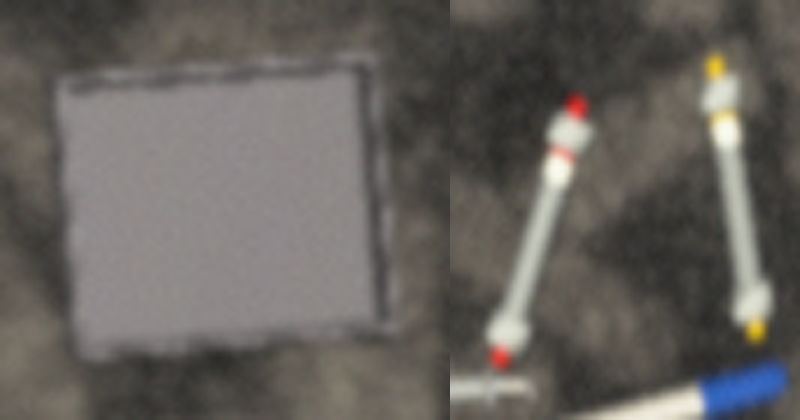

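c1 shows the handle bar at about (127–162,191.5) in the full top view and the knob at about (179,180). c2 shows the tray corners at about (345,203), (397,200), (400,245), (349,249). Both columns are clear.

```bash
python3 - <<'E'
from m import *
ct=ctrl.calibration("top");cs=ctrl.calibration("side")
R=[onz(ct,*p,.066) for p in((106.75,111),(204.25,110.75),(204.5,174.75),(105.5,174.25))]
print("roof",np.round(R,4).tolist(),[np.linalg.norm(R[i]-R[i-1]).round(4) for i in range(4)])
f=R[2]-R[3];print("front yaw",np.degrees(np.arctan2(f[0],-f[1])),np.degrees(np.arctan2(*(R[1]-R[0])[:2]*[1,-1])))
for n,a,b in(("hL",(127,191.5),(154.5,170.6)),("hR",(162,191.5),(181.25,178.6)),("knob",(178.75,180.5),(200,169.6))):
    p,e=two(ct,a,cs,b);print(n,p.round(4),round(e,4),onz(ct,*a,.04 if n!="knob" else .09).round(4),onz(cs,*b,.04 if n!="knob" else .09).round(4))
T=[onz(ct,*p,.022) for p in((344.7,203),(397.5,200.3),(400.3,244.7),(349.2,249.5))]
print("tray",np.round(T,4).tolist(),[np.linalg.norm(T[i]-T[i-1]).round(4) for i in range(4)],np.mean(T,0))
w=ctrl.calibration("wrist");s=ctrl.get_state();from scipy.spatial.transform import Rotation as Ro
print(w["fx"],np.round(w["cam_to_world"],3),Ro.from_quat(s["tcp_rot"]).as_matrix().round(3))
M=np.array(w["cam_to_world"]);r=Ro.from_quat(s["tcp_rot"]).as_matrix();print((r.T@(M[:3,3]-s["eef_pos"])).round(4))
E
```

```text
roof [[0.7809, 0.341, 0.066], [0.7771, 0.0974, 0.066], [0.6189, 0.097, 0.066], [0.6229, 0.3412, 0.066]] [np.float64(0.1579), np.float64(0.2436), np.float64(0.1581), np.float64(0.2442)]
front yaw -0.9399161955774825 -0.8940020560580937
hL [0.5815 0.2952 0.0386] 0.0011 [0.5813 0.2953 0.04  ] [0.5808 0.2939 0.04  ]
hR [0.58   0.2074 0.0413] 0.0021 [0.5804 0.2066 0.04  ] [0.5805 0.2089 0.04  ]
knob [0.6049 0.157  0.0775] 0.0014 [0.6038 0.1554 0.09  ] [0.5978 0.1519 0.09  ]
tray [[0.5472, -0.2547, 0.022], [0.5524, -0.3932, 0.022], [0.4383, -0.3978, 0.022], [0.4288, -0.2641, 0.022]] [np.float64(0.1187), np.float64(0.1386), np.float64(0.1142), np.float64(0.1341)] [ 0.4916491  -0.32746056  0.022     ]
309.1384407217932 [[ 0.436 -0.853 -0.287  0.221]
 [ 0.9    0.413  0.141  0.643]
 [-0.001 -0.32   0.947  0.373]
 [ 0.     0.     0.     1.   ]] [[-0.899  0.437 -0.001]
 [ 0.437  0.899 -0.001]
 [ 0.    -0.002 -1.   ]]
[ 0.0827  0.0002 -0.1317]
```

```bash
cat > go.py <<'E'
from h import *
from scipy.spatial.transform import Rotation as Ro
O=np.array([.6215,.250]);HY=-0.92
def hw(x,y):
    a=np.radians(HY);return O+np.array([x*np.cos(a)-y*np.sin(a),x*np.sin(a)+y*np.cos(a)])
def st():
    s=ctrl.get_state();R=Ro.from_quat(s["tcp_rot"]).as_matrix();yaw=np.degrees(np.arctan2(R[1,1],R[0,1]))-90
    return s,R,yaw
def to(*tg):
    """targets (x,y,z,yaw) world; prints offsets,twist from the present measured pose"""
    s,R,yaw=st();print("t",round(s["time"],1),"p",s["eef_pos"].round(4),"yaw",round(yaw,2),"F",s["contact_force"].round(1),"op",round(s["opening"]*.0854,4),"tilt",R[:2,2].round(4))
    for x,y,z,w in tg:print(" tgt",np.round([x,y,z,w],4),"off",(R.T@(np.array([x,y,z])-s["eef_pos"])).round(4),"tw",round(-(((w-yaw)+180)%360-180),2))
E
python3 - <<'E'
from go import *
k=hw(-.0165,-.094);print(k)
to((.38,.38,.242,HY),(k[0],k[1],.20,HY),(k[0],k[1],.08,HY))
E
```

```text
[0.60349283 0.15627705]
t 0.2 p [0.2951 0.6067 0.2414] yaw -25.94 F [-0.3 -0.4 -0.2] op 0.0852 tilt [-0.0008 -0.0013]
 tgt [ 0.38   0.38   0.242 -0.92 ] off [-0.1755 -0.1667 -0.0004] tw -25.02
 tgt [ 0.6035  0.1563  0.2    -0.92  ] off [-0.4744 -0.27    0.0417] tw -25.02
 tgt [ 0.6035  0.1563  0.08   -0.92  ] off [-0.4744 -0.2698  0.1617] tw -25.02
```

>>> step_arm([
  {"offset": [-0.035,-0.033,0],"twist": -5},
  {"offset": [-0.07,-0.066,0],"twist": -10},
  {"offset": [-0.105,-0.1,0],"twist": -15},
  {"offset": [-0.14,-0.133,0],"twist": -20},
  {"offset": [-0.1755,-0.167,0],"twist": -25},
  {"offset": [-0.22,-0.185,0.01],"twist": -25},
  {"offset": [-0.26,-0.2,0.015],"twist": -25},
  {"offset": [-0.3,-0.215,0.02],"twist": -25},
  {"offset": [-0.34,-0.23,0.025],"twist": -25},
  {"offset": [-0.38,-0.245,0.03],"twist": -25},
  {"offset": [-0.42,-0.26,0.04],"twist": -25},
  {"offset": [-0.455,-0.27,0.042],"twist": -25},
], gripper=0.06)

```text
time: 1.4
eef_pos: [0.5867, 0.1631, 0.1988]
tcp_rot: [0.009, 1.0, -0.0, -0.001]
contact_force: [0.3, 0.5, -0.4]
opening: 0.704
finger_force: 0.0
```

>>> step_arm([
  {"offset": [0,0,0]},
  {"offset": [0,0,0]},
  {"offset": [0,0,0]},
])

```text
invalid input at $.motion[0]: expected keys offset, twist
```

```bash
python3 - <<'E'
from go import *
k=hw(-.0165,-.094)
to((k[0],k[1],.20,HY),(k[0],k[1],.08,HY))
for n in("wrist","top"):
  im,c=snap(n);
  if n=="wrist":cv2.imwrite("pics/w1.png",im);print(proj(c,(*k,.09)),proj(c,(*k,.066)))
E
```

```text
t 1.4 p [0.5867 0.1631 0.1988] yaw -1.01 F [ 0.3  0.5 -0.4] op 0.0601 tilt [-0.0023 -0.0004]
 tgt [ 0.6035  0.1563  0.2    -0.92  ] off [-0.0169 -0.0065 -0.0013] tw -0.09
 tgt [ 0.6035  0.1563  0.08   -0.92  ] off [-0.0172 -0.0065  0.1187] tw -0.09
(np.float64(247.88010265125834), np.float64(214.41558077586885)) (np.float64(248.55016312389012), np.float64(204.38828511601088))
```

View pics/w1.png

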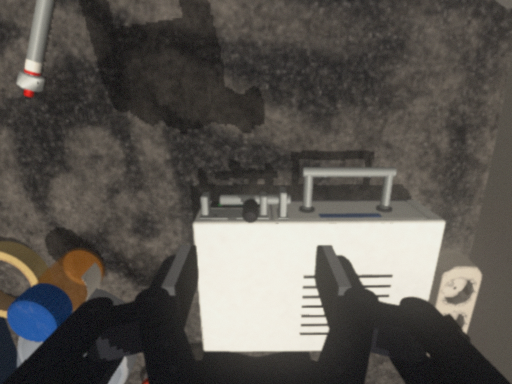

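The wrist view shows the knob at (250,211), where I predicted it, and the drawer handle at (350,172). Going down on the knob.

>>> step_arm([
  {"offset": [-0.017,-0.005,0.02],"twist": 0},
  {"offset": [-0.017,-0.005,0.05],"twist": 0},
  {"offset": [-0.017,-0.005,0.08],"twist": 0},
  {"offset": [-0.017,-0.005,0.11],"twist": 0},
  {"offset": [-0.017,-0.005,0.119],"twist": 0},
  {"offset": [-0.017,-0.005,0.119],"twist": 0},
])

```text
time: 2.1
eef_pos: [0.6016, 0.1602, 0.0796]
tcp_rot: [0.008, 1.0, -0.0, -0.002]
contact_force: [-0.8, -0.7, 1.0]
opening: 0.699
finger_force: 0.0
```

>>> step_arm([
  {"offset": [0,0,0],"twist": 0},
  {"offset": [0,0,0],"twist": 0},
  {"offset": [0,0,0],"twist": 0},
  {"offset": [0,0,0],"twist": 0},
  {"offset": [0,0,0],"twist": 0},
  {"offset": [0,0,0],"twist": 0},
], gripper=0.0, grip_force=30)

```text
time: 2.7
eef_pos: [0.6044, 0.1583, 0.0836]
tcp_rot: [0.008, 1.0, -0.002, 0.001]
contact_force: [-0.6, -4.9, 4.6]
opening: 0.143
finger_force: 29.3
```

>>> step_arm([
  {"offset": [0,-0.005,0],"twist": 0},
  {"offset": [0,-0.01,0],"twist": 0},
  {"offset": [0,-0.015,0],"twist": 0},
  {"offset": [0,-0.02,0],"twist": 0},
  {"offset": [0,-0.025,0],"twist": 0},
  {"offset": [0,-0.03,0],"twist": 0},
  {"offset": [0,-0.03,0],"twist": 0},
])

```text
time: 3.4
eef_pos: [0.6041, 0.1296, 0.0836]
tcp_rot: [0.009, 1.0, 0.0, 0.002]
contact_force: [-1.5, -0.4, 5.5]
opening: 0.148
finger_force: 29.5
```

>>> step_arm([
  {"offset": [0,-0.002,0],"twist": 0},
  {"offset": [0,-0.002,0],"twist": 0},
])

```text
time: 3.6
eef_pos: [0.6041, 0.1281, 0.0836]
tcp_rot: [0.008, 1.0, 0.001, 0.002]
contact_force: [-0.4, 0.7, 5.0]
opening: 0.145
finger_force: 29.5
```

>>> step_arm([
  {"offset": [0,0,0],"twist": 0},
  {"offset": [0,0,0],"twist": 0},
  {"offset": [0,0,-0.01],"twist": 0},
  {"offset": [0,0,-0.05],"twist": 0},
  {"offset": [0,0,-0.06],"twist": 0},
  {"offset": [0,0,-0.06],"twist": 0},
], gripper=0.04)

```text
time: 4.2
eef_pos: [0.6045, 0.128, 0.1446]
tcp_rot: [0.008, 1.0, 0.0, 0.003]
contact_force: [-0.4, -0.1, 0.2]
opening: 0.468
finger_force: 0.0
```

```bash
python3 - <<'E'
from go import *
# hook point: behind bar
b=hw(-.017,0)
to((b[0],b[1],.14,HY),(b[0],b[1],.03,HY))
im,c=snap("top");cv2.imwrite("pics/t2.png",cv2.resize(im[100:205,95:215],(480,420),interpolation=2))
E
```

```text
t 4.2 p [0.6045 0.128  0.1446] yaw -0.94 F [-0.4 -0.1  0.2] op 0.04 tilt [0.0061 0.0003]
 tgt [ 0.6045  0.2503  0.14   -0.92  ] off [0.0021 0.1223 0.0046] tw -0.02
 tgt [ 0.6045  0.2503  0.03   -0.92  ] off [0.0027 0.1223 0.1146] tw -0.02
```

>>> step_arm([
  {"offset": [0.002,0.04,0.004],"twist": 0},
  {"offset": [0.002,0.08,0.004],"twist": 0},
  {"offset": [0.002,0.122,0.004],"twist": 0},
  {"offset": [0.002,0.122,0.004],"twist": 0},
  {"offset": [0.002,0.122,0.004],"twist": 0},
  {"offset": [0.002,0.122,0.035],"twist": 0},
  {"offset": [0.002,0.122,0.065],"twist": 0},
  {"offset": [0.002,0.122,0.09],"twist": 0},
  {"offset": [0.002,0.122,0.112],"twist": 0},
  {"offset": [0.002,0.122,0.112],"twist": 0},
], gripper=0.0)

```text
time: 5.25
eef_pos: [0.5992, 0.2473, 0.0242]
tcp_rot: [0.009, 1.0, -0.001, -0.005]
contact_force: [0.4, 0.2, 0.0]
opening: 0.003
finger_force: 0.0
```

>>> step_arm([
  {"offset": [0.006,0.002,-0.006],"twist": 0},
  {"offset": [0.02,0.002,-0.006],"twist": 0},
  {"offset": [0.034,0.002,-0.006],"twist": 0},
  {"offset": [0.048,0.002,-0.006],"twist": 0},
  {"offset": [0.062,0.002,-0.006],"twist": 0},
  {"offset": [0.076,0.002,-0.006],"twist": 0},
  {"offset": [0.09,0.002,-0.006],"twist": 0},
  {"offset": [0.104,0.002,-0.006],"twist": 0},
  {"offset": [0.118,0.002,-0.006],"twist": 0},
  {"offset": [0.13,0.002,-0.006],"twist": 0},
  {"offset": [0.14,0.002,-0.006],"twist": 0},
  {"offset": [0.144,0.002,-0.006],"twist": 0},
])

```text
time: 6.45
eef_pos: [0.4583, 0.2545, 0.0363]
tcp_rot: [0.008, 1.0, 0.0, 0.001]
contact_force: [1.1, -0.0, 1.4]
opening: 0.003
finger_force: 0.5
```

>>> step_arm([
  {"offset": [0.003,0,0],"twist": 0},
  {"offset": [0.005,0,0],"twist": 0},
  {"offset": [0.005,0,0],"twist": 0},
])

```text
time: 6.75
eef_pos: [0.4537, 0.2544, 0.0353]
tcp_rot: [0.008, 1.0, 0.0, -0.0]
contact_force: [1.2, 0.5, 0.1]
opening: 0.004
finger_force: 0.4
```

>>> step_arm([
  {"offset": [0.002,0,0],"twist": 0},
  {"offset": [0.004,0,0],"twist": 0},
  {"offset": [0.006,0,0],"twist": 0},
  {"offset": [0.006,0,0],"twist": 0},
])

```text
time: 7.15
eef_pos: [0.4526, 0.2545, 0.0357]
tcp_rot: [0.008, 1.0, 0.001, 0.007]
contact_force: [14.2, -0.4, -10.6]
opening: 0.004
finger_force: 7.0
```

Stop reached. I'll back off, rise, and look at the open drawer.

>>> step_arm([
  {"offset": [-0.012,0,0],"twist": 0},
  {"offset": [-0.012,0,-0.03],"twist": 0},
  {"offset": [-0.012,0,-0.08],"twist": 0},
  {"offset": [-0.012,0,-0.13],"twist": 0},
  {"offset": [-0.012,0,-0.17],"twist": 0},
  {"offset": [-0.012,0,-0.2],"twist": 0},
  {"offset": [-0.05,0,-0.22],"twist": 0},
  {"offset": [-0.05,0,-0.22],"twist": 0},
], gripper=0.04)

```text
time: 7.95
eef_pos: [0.5014, 0.2537, 0.2592]
tcp_rot: [0.009, 1.0, 0.001, 0.003]
contact_force: [-0.9, -0.3, 0.3]
opening: 0.465
finger_force: 0.0
```

```bash
python3 - <<'E'
from go import *
to((*hw(-.073,-.05),.15,HY))
im,c=snap("wrist");t,ct=snap("top");cv2.imwrite("pics/w3.png",np.hstack([cv2.resize(im,(533,400)),cv2.resize(t[170:270,95:160],(260,400),interpolation=2)]))
np.savez("w3.npz",im=im,**c)
E
```

```text
t 8.0 p [0.5014 0.2537 0.2592] yaw -1.01 F [-0.9 -0.3  0.3] op 0.0397 tilt [0.0062 0.0017]
 tgt [ 0.5477  0.2012  0.15   -0.92  ] off [-0.0466 -0.0519  0.1094] tw -0.09
```

View pics/w3.png

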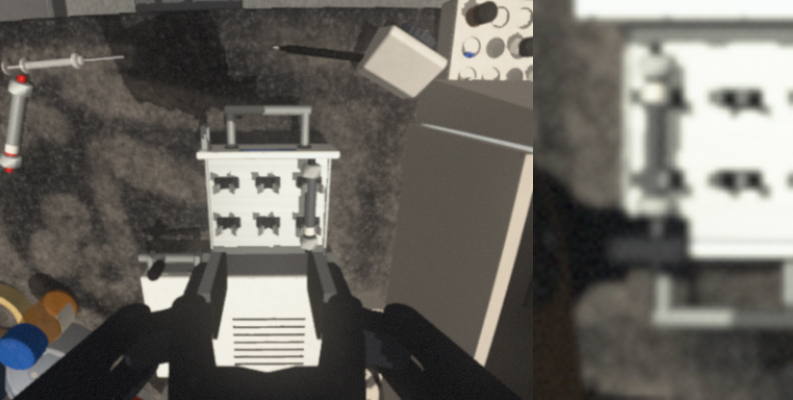

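The wrist view shows one used column, in the left clip pair at about (310,205), with clips 2 and 3 empty. Side walls run close beside it, so I'll zoom in to judge finger clearance.

```bash
python3 - <<'E'
from go import *
d=np.load("w3.npz");im=d["im"];c={k:d[k] for k in d.files if k!="im"}
cv2.imwrite("pics/w3c.png",cv2.resize(im[135:245,185:330],(725,550),interpolation=2))
for y in(.05,0,-.05):print(y,np.round(proj(c,(*hw(-.073,y),.030)),1))
for z in(.012,.03,.05):print("wall72",z,[np.round(proj(c,(*hw(-.073,y),z)),1).tolist() for y in(.072,.075,-.072,-.075)])
E
```

```text
0.05 [294.2 198.4]
0 [254.  198.4]
-0.05 [213.7 198.4]
wall72 0.012 [[309.5, 193.6], [311.8, 193.6], [198.5, 193.7], [196.2, 193.7]]
wall72 0.03 [[311.9, 198.3], [314.3, 198.3], [196.0, 198.4], [193.6, 198.4]]
wall72 0.05 [[314.8, 204.1], [317.4, 204.1], [192.9, 204.2], [190.4, 204.2]]
```

View pics/w3c.png

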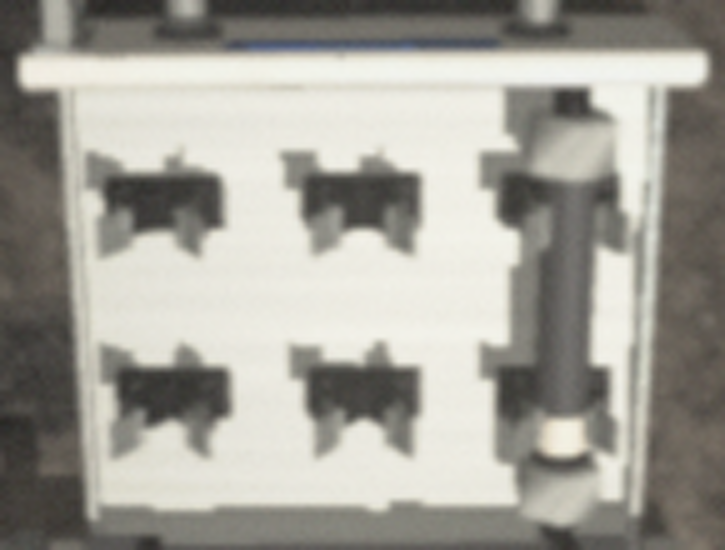

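The crop shows the used column at (567,320) and low side walls, with wall tops only a few mm above the floor. Wrist parallax suggests the heater's y is about 2 mm more than I assumed, so I'm correcting that.

```bash
sed -i 's/O=np.array(\[.6215,.250\])/O=np.array([.6215,.2525])/' go.py; python3 - <<'E'
from go import *
p=hw(-.073,.05);to((*p,.10,HY))
E
```

```text
t 8.1 p [0.4975 0.2534 0.2547] yaw -0.98 F [ 0.4  0.2 -1.2] op 0.0399 tilt [-0.0027 -0.0003]
 tgt [ 0.5493  0.3037  0.1    -0.92  ] off [-0.0513  0.0512  0.1546] tw -0.06
```

>>> step_arm([
  {"offset": [-0.025,0.025,0.03],"twist": 0},
  {"offset": [-0.051,0.051,0.06],"twist": 0},
  {"offset": [-0.051,0.051,0.1],"twist": 0},
  {"offset": [-0.051,0.051,0.14],"twist": 0},
  {"offset": [-0.051,0.051,0.155],"twist": 0},
  {"offset": [-0.051,0.051,0.155],"twist": 0},
  {"offset": [-0.051,0.051,0.155],"twist": 0},
], gripper=0.026)

```text
time: 8.75
eef_pos: [0.5497, 0.3039, 0.1013]
tcp_rot: [0.008, 1.0, 0.0, 0.0]
contact_force: [-0.6, -0.4, 0.1]
opening: 0.304
finger_force: 0.0
```

```bash
python3 - <<'E'
from go import *
p=hw(-.073,.05);to((*p,.035,HY))
im,c=snap("wrist");cv2.imwrite("pics/w4.png",im)
for y in(.05,0,-.05):print(y,np.round(proj(c,(*hw(-.073,y),.030)),1))
E
```

```text
t 8.8 p [0.5497 0.3039 0.1013] yaw -0.94 F [-0.6 -0.4  0.1] op 0.026 tilt [0.0005 0.0003]
 tgt [ 0.5493  0.3037  0.035  -0.92  ] off [ 0.0005 -0.0003  0.0663] tw -0.02
0.05 [255.1 211.7]
0 [184.6 211.6]
-0.05 [115.2 211.4]
```

View pics/w4.png

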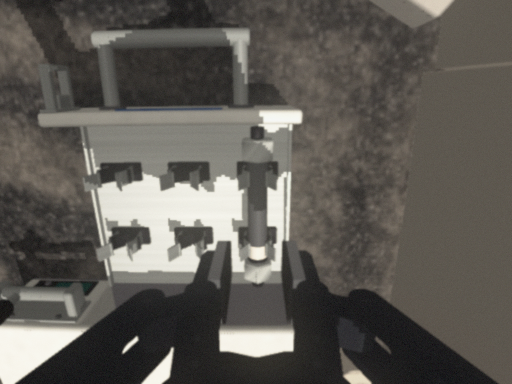

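The wrist view shows the column at (257,210), central between the fingertips at about 222 and 290. Descending and gripping.

>>> step_arm([
  {"offset": [0,0.0005,0.025],"twist": 0},
  {"offset": [0,0.0005,0.045],"twist": 0},
  {"offset": [0,0.0005,0.058],"twist": 0},
  {"offset": [0,0.0005,0.066],"twist": 0},
  {"offset": [0,0.0005,0.066],"twist": 0},
])

```text
time: 9.3
eef_pos: [0.5496, 0.3042, 0.0343]
tcp_rot: [0.008, 1.0, -0.0, -0.0]
contact_force: [-0.2, 1.0, 0.5]
opening: 0.304
finger_force: 0.0
```

>>> step_arm([
  {"offset": [0,0,0],"twist": 0},
  {"offset": [0,0,0],"twist": 0},
  {"offset": [0,0,0],"twist": 0},
  {"offset": [0,0,0],"twist": 0},
  {"offset": [0,0,0],"twist": 0},
], gripper=0.0, grip_force=90)

```text
time: 9.8
eef_pos: [0.5504, 0.3046, 0.0356]
tcp_rot: [0.008, 1.0, 0.0, 0.001]
contact_force: [-0.6, -0.0, 5.2]
opening: 0.121
finger_force: 88.3
```

>>> step_arm([
  {"offset": [0,0,-0.004],"twist": 0},
  {"offset": [0,0,-0.008],"twist": 0},
  {"offset": [0,0,-0.012],"twist": 0},
  {"offset": [0,0,-0.016],"twist": 0},
  {"offset": [0,0,-0.02],"twist": 0},
  {"offset": [0,0,-0.03],"twist": 0},
  {"offset": [0,0,-0.05],"twist": 0},
  {"offset": [0,0,-0.08],"twist": 0},
  {"offset": [0,0,-0.11],"twist": 0},
  {"offset": [0,0,-0.11],"twist": 0},
])

```text
time: 10.8
eef_pos: [0.553, 0.3052, 0.151]
tcp_rot: [0.008, 1.0, 0.002, 0.005]
contact_force: [1.6, 0.6, -0.7]
opening: 0.117
finger_force: 89.1
```

```bash
python3 - <<'E'
from go import *
to((.4916,-.3275,.12,-86.8),(.4916,-.3275,.12,93.2));print(st()[0]["qpos"].round(3))
E
```

```text
t 10.8 p [0.553  0.3052 0.151 ] yaw -0.94 F [ 1.6  0.6 -0.7] op 0.01 tilt [0.0107 0.0034]
 tgt [  0.4916  -0.3275   0.12   -86.8   ] off [ 0.0512 -0.6338  0.0282] tw 85.86
 tgt [ 0.4916 -0.3275  0.12   93.2   ] off [ 0.0512 -0.6338  0.0282] tw -94.14
[ 0.344  0.274  1.767 -0.     1.09  -1.21 ]
```

>>> step_arm([
  {"offset": [0.004,-0.025,0.0],"twist": 4},
  {"offset": [0.008,-0.07,0.0],"twist": 12},
  {"offset": [0.012,-0.118,0.0],"twist": 20},
  {"offset": [0.016,-0.166,0.0],"twist": 28},
  {"offset": [0.02,-0.214,0.0],"twist": 36},
  {"offset": [0.024,-0.262,0.0],"twist": 44},
  {"offset": [0.028,-0.31,0.0],"twist": 52},
  {"offset": [0.032,-0.358,0.0],"twist": 60},
  {"offset": [0.036,-0.406,0.0],"twist": 68},
  {"offset": [0.04,-0.454,0.0],"twist": 76},
  {"offset": [0.044,-0.5,0.0],"twist": 82},
  {"offset": [0.048,-0.54,0.0],"twist": 86},
])

```text
time: 12.0
eef_pos: [0.4916, -0.2371, 0.1437]
tcp_rot: [0.69, 0.724, -0.0, -0.0]
contact_force: [0.7, -0.4, -2.5]
opening: 0.116
finger_force: 89.0
```

```bash
python3 - <<'E'
from go import *
to((.4916,-.3275,.10,-86.8),(.4916,-.3275,.0205,-86.8))
E
```

```text
t 12.0 p [ 0.4916 -0.2371  0.1437] yaw -87.21 F [ 0.7 -0.4 -2.5] op 0.0099 tilt [-0.0009  0.0001]
 tgt [  0.4916  -0.3275   0.1    -86.8   ] off [-0.0903 -0.0043  0.0437] tw -0.41
 tgt [ 4.916e-01 -3.275e-01  2.050e-02 -8.680e+01] off [-0.0903 -0.0043  0.1232] tw -0.41
```

>>> step_arm([
  {"offset": [-0.03,-0.002,0.01],"twist": 0},
  {"offset": [-0.06,-0.004,0.02],"twist": 0},
  {"offset": [-0.09,-0.004,0.03],"twist": 0},
  {"offset": [-0.09,-0.004,0.044],"twist": 0},
  {"offset": [-0.09,-0.004,0.044],"twist": 0},
])

```text
time: 12.5
eef_pos: [0.4915, -0.3238, 0.097]
tcp_rot: [0.689, 0.725, 0.0, -0.003]
contact_force: [-1.2, 0.7, -2.2]
opening: 0.117
finger_force: 89.0
```

```bash
python3 - <<'E'
from go import *
to((.4916,-.3275,.0205,-86.8))
im,c=snap("wrist");t,ct=snap("top");print(proj(c,(.4916,-.3275,.003)))
cv2.imwrite("pics/w5.png",np.hstack([im[:, 60:460],cv2.resize(t[180:276,320:420],(400,384),interpolation=2)]))
E
```

```text
t 12.5 p [ 0.4915 -0.3238  0.097 ] yaw -87.03 F [-1.2  0.7 -2.2] op 0.01 tilt [-0.0049  0.0047]
 tgt [ 4.916e-01 -3.275e-01  2.050e-02 -8.680e+01] off [-0.0041  0.0003  0.0765] tw -0.23
(np.float64(256.6018386336193), np.float64(206.5224814652644))
```

View pics/w5.png

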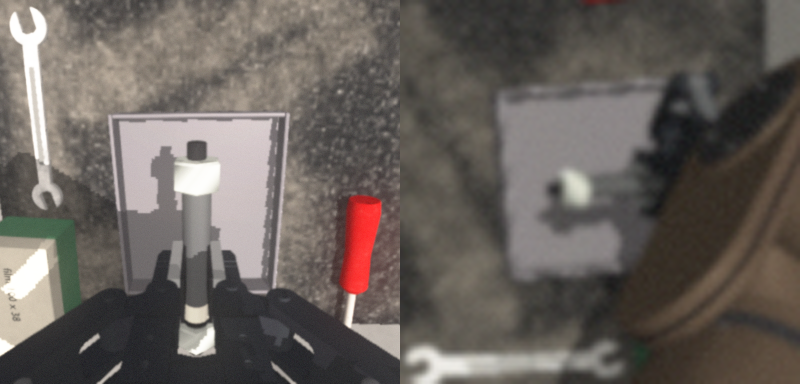

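The held column is aligned with the tray. I'll check its lengthwise centring before lowering.

```bash
python3 - <<'E'
from go import *
c=ctrl.calibration("wrist");ct=ctrl.calibration("top")
z=.091
print(onz(c,255.5,141,z),onz(ct,357,227,z))
print("tray edges wrist",[onz(c,*p,.022).round(4).tolist() for p in((168,115),(348,114),(186,292))])
to((.4916,-.3275,.0205,-86.8))
E
```

```text
[ 0.48915222 -0.26309931  0.091     ] [ 0.48917725 -0.26551319  0.091     ]
tray edges wrist [[0.4306, -0.2597, 0.022], [0.5496, -0.2524, 0.022], [0.4401, -0.398, 0.022]]
t 12.6 p [ 0.4928 -0.3236  0.0992] yaw -86.91 F [ 0.5  0.3 -1.5] op 0.0103 tilt [-0.0021  0.0021]
 tgt [ 4.916e-01 -3.275e-01  2.050e-02 -8.680e+01] off [-0.004  -0.0012  0.0787] tw -0.11
```

>>> step_arm([
  {"offset": [-0.004,-0.001,0.025],"twist": 0},
  {"offset": [-0.004,-0.001,0.05],"twist": 0},
  {"offset": [-0.004,-0.001,0.065],"twist": 0},
  {"offset": [-0.004,-0.001,0.075],"twist": 0},
  {"offset": [-0.004,-0.001,0.078],"twist": 0},
  {"offset": [-0.004,-0.001,0.078],"twist": 0},
])

```text
time: 13.2
eef_pos: [0.493, -0.3289, 0.0226]
tcp_rot: [0.688, 0.726, -0.0, 0.0]
contact_force: [0.5, -0.2, -1.2]
opening: 0.122
finger_force: 89.0
```

>>> step_arm([
  {"offset": [0,0,0],"twist": 0},
  {"offset": [0,0,0],"twist": 0},
  {"offset": [0,0,0],"twist": 0},
  {"offset": [0,0,-0.01],"twist": 0},
  {"offset": [0,0,-0.04],"twist": 0},
  {"offset": [0,0,-0.09],"twist": 0},
  {"offset": [0,0,-0.14],"twist": 0},
  {"offset": [0,0,-0.16],"twist": 0},
  {"offset": [0,0,-0.16],"twist": 0},
], gripper=0.035)

```text
time: 14.1
eef_pos: [0.4949, -0.331, 0.1889]
tcp_rot: [0.688, 0.726, 0.0, 0.006]
contact_force: [1.0, -0.3, 0.1]
opening: 0.41
finger_force: 0.0
```

```bash
cat > cols.py <<'E'
from m import *
from go import to
R=[((0,120,70),(8,255,255)),((170,120,70),(180,255,255))];Y=[((20,100,90),(35,255,255))]
def find(views=("top","side")):
  for n in views:
    im,c=snap(n);bx={"top":(225,195,345,285),"side":(195,215,345,310),"wrist":(0,0,512,384)}[n]
    for col,rs in(("red",R),("yel",Y)):
      L=[(b,a) for r in rs for b,a in blobs(im,*r,bx,3)[0]]
      L=[(onz(c,*b,.01).round(4).tolist(),np.round(b).tolist(),a) for b,a in L]
      print(n,col,*L,sep="\n   ")
  return im
E
python3 - <<'E'
from cols import *
find();to((.4605,-.155,.15,10))
im,c=snap("wrist");cv2.imwrite("pics/w6.png",im)
E
```

```text
top
   red
   ([0.5001, -0.0687, 0.01], [272.0, 222.0], 16)
   ([0.3937, -0.0253, 0.01], [255.0, 264.0], 12)
top
   yel
   ([0.5168, -0.1442, 0.01], [301.0, 215.0], 16)
   ([0.4029, -0.1658, 0.01], [310.0, 260.0], 16)
side
   red
   ([0.3938, -0.0259, 0.01], [235.0, 264.0], 13)
side
   yel
   ([0.4977, -0.1478, 0.01], [290.0, 244.0], 6)
   ([0.4051, -0.165, 0.01], [286.0, 277.0], 14)
t 14.2 p [ 0.4926 -0.3289  0.1828] yaw -86.95 F [-0.3 -0.4 -0.7] op 0.0348 tilt [ 0.0006 -0.0006]
 tgt [ 0.4605 -0.155   0.15   10.    ] off [ 0.1754 -0.0228  0.0327] tw -96.95
```

View pics/w6.png

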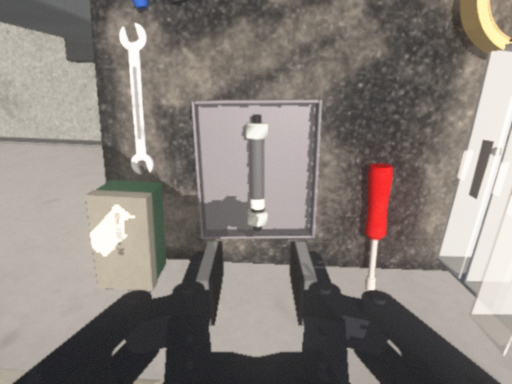

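The wrist view shows the used column lying flat inside the tray. Next is the yellow column: centre (.460,-.155), yaw 10.7°.

>>> step_arm([
  {"offset": [0.015,-0.002,0.0],"twist": -8.2},
  {"offset": [0.03,-0.004,0.0],"twist": -16.4},
  {"offset": [0.045,-0.006,0.0],"twist": -24.6},
  {"offset": [0.06,-0.008,0.0],"twist": -32.8},
  {"offset": [0.075,-0.01,0.0],"twist": -41},
  {"offset": [0.09,-0.012,0.0],"twist": -49.2},
  {"offset": [0.105,-0.014,0.0],"twist": -57.4},
  {"offset": [0.12,-0.016,0.0],"twist": -65.6},
  {"offset": [0.135,-0.018,0.0],"twist": -73.8},
  {"offset": [0.15,-0.02,0.0],"twist": -82},
  {"offset": [0.165,-0.022,0.0],"twist": -90.2},
  {"offset": [0.175,-0.023,0.0],"twist": -97.6},
], gripper=0.05)

```text
time: 15.45
eef_pos: [0.4588, -0.1538, 0.1795]
tcp_rot: [-0.096, 0.995, 0.002, -0.002]
contact_force: [-0.0, -0.3, 0.1]
opening: 0.585
finger_force: 0.0
```

>>> step_arm([
  {"offset": [0,0,0.02],"twist": 0},
  {"offset": [0,0,0.035],"twist": 0},
  {"offset": [0,0,0.035],"twist": 0},
])

```text
time: 15.75
eef_pos: [0.4575, -0.1537, 0.1427]
tcp_rot: [-0.093, 0.996, 0.003, -0.004]
contact_force: [0.7, -0.3, -0.4]
opening: 0.586
finger_force: 0.0
```

```bash
python3 - <<'E'
from cols import *
to((.4602,-.1551,.014,10.7))
im=find(("wrist",));cv2.imwrite("pics/w7.png",im)
E
```

```text
t 15.8 p [ 0.4575 -0.1537  0.1427] yaw 10.66 F [ 0.7 -0.3 -0.4] op 0.0501 tilt [-0.0084  0.0049]
 tgt [ 0.4602 -0.1551  0.014  10.7   ] off [-0.0033 -0.0027  0.1287] tw -0.04
wrist
   red
   ([0.3936, -0.0238, 0.01], [414.0, 145.0], 90)
   ([0.4804, -0.0596, 0.01], [348.0, 228.0], 30)
   ([0.5002, -0.0674, 0.01], [335.0, 245.0], 68)
   ([0.6245, -0.3513, 0.01], [42.0, 303.0], 1650)
   ([0.6134, -0.379, 0.01], [16.0, 290.0], 4)
   ([0.621, -0.3904, 0.01], [6.0, 294.0], 4)
   ([0.6185, -0.3802, 0.01], [15.0, 293.0], 7)
   ([0.6168, -0.3662, 0.01], [28.0, 294.0], 5)
   ([0.6131, -0.3547, 0.01], [38.0, 294.0], 6)
   ([0.61, -0.3393, 0.01], [52.0, 294.0], 6)
   ([0.6173, -0.3609, 0.01], [33.0, 296.0], 3)
   ([0.614, -0.349, 0.01], [44.0, 295.0], 5)
   ([0.6108, -0.3254, 0.01], [66.0, 297.0], 7)
   ([0.6083, -0.3196, 0.01], [71.0, 296.0], 7)
   ([0.6144, -0.3418, 0.01], [50.0, 297.0], 3)
   ([0.6137, -0.3354, 0.01], [56.0, 297.0], 3)
   ([0.6152, -0.3322, 0.01], [59.0, 299.0], 3)
   ([0.6137, -0.3173, 0.01], [73.0, 300.0], 7)
   ([0.6126, -0.3122, 0.01], [78.0, 300.0], 3)
   ([0.6247, -0.3171, 0.01], [74.0, 309.0], 9)
   ([0.6239, -0.3117, 0.01], [79.0, 309.0], 7)
   ([0.6211, -0.3095, 0.01], [81.0, 307.0], 3)
wrist
   yel
   ([0.4044, -0.164, 0.01], [254.0, 126.0], 122)
   ([0.4977, -0.1469, 0.01], [254.0, 229.0], 35)
   ([0.5186, -0.1429, 0.01], [254.0, 249.0], 48)
```

>>> step_arm([
  {"offset": [-0.004,-0.002,0.03],"twist": 0},
  {"offset": [-0.004,-0.002,0.06],"twist": 0},
  {"offset": [-0.004,-0.002,0.09],"twist": 0},
  {"offset": [-0.004,-0.002,0.11],"twist": 0},
  {"offset": [-0.004,-0.002,0.122],"twist": 0},
  {"offset": [-0.004,-0.002,0.127],"twist": 0},
  {"offset": [-0.004,-0.002,0.127],"twist": 0},
])

```text
time: 16.5
eef_pos: [0.4648, -0.1568, 0.0203]
tcp_rot: [-0.093, 0.996, 0.0, -0.0]
contact_force: [0.1, -0.5, 0.1]
opening: 0.582
finger_force: 0.0
```

>>> step_arm([
  {"offset": [0,0,0],"twist": 0},
  {"offset": [0,0,0],"twist": 0},
  {"offset": [0,0,0],"twist": 0},
  {"offset": [0,0,0],"twist": 0},
  {"offset": [0,0,0],"twist": 0},
  {"offset": [0,0,0],"twist": 0},
], gripper=0.0)

```text
time: 17.1
eef_pos: [0.4655, -0.1571, 0.0221]
tcp_rot: [-0.093, 0.996, -0.0, 0.001]
contact_force: [-2.2, 1.0, 6.7]
opening: 0.097
finger_force: 88.4
```

The grip is too high: z is .022 and the opening is small. I'll reopen and lower.

>>> step_arm([
  {"offset": [0,0,0],"twist": 0},
  {"offset": [0,0,0],"twist": 0},
  {"offset": [0,0,0],"twist": 0},
], gripper=0.05)

```text
time: 17.4
eef_pos: [0.4647, -0.1567, 0.0204]
tcp_rot: [-0.093, 0.996, -0.0, 0.0]
contact_force: [-0.3, -0.8, -0.3]
opening: 0.581
finger_force: 0.0
```

```bash
python3 - <<'E'
from cols import *
to((.461,-.1545,.014,10.6))
find(("top","side"));im,c=snap("wrist");cv2.imwrite("pics/w8.png",im)
to((.461,-.1545,.014,10.6))
E
```

```text
t 17.4 p [ 0.4647 -0.1567  0.0204] yaw 10.66 F [-0.3 -0.8 -0.3] op 0.0496 tilt [ 0.0002 -0.0002]
 tgt [ 0.461  -0.1545  0.014  10.6   ] off [0.0033 0.0029 0.0064] tw 0.06
top
   red
   ([0.5001, -0.0687, 0.01], [272.0, 222.0], 16)
   ([0.3937, -0.0253, 0.01], [255.0, 264.0], 12)
top
   yel
   ([0.5165, -0.1489, 0.01], [303.0, 216.0], 16)
side
   red
   ([0.3938, -0.0259, 0.01], [235.0, 264.0], 13)
side
   yel
   ([0.4042, -0.1683, 0.01], [288.0, 277.0], 13)
t 17.6 p [ 0.4646 -0.1567  0.0202] yaw 10.66 F [-0.5 -0.  -0.3] op 0.0498 tilt [-0.0002  0.0001]
 tgt [ 0.461  -0.1545  0.014  10.6   ] off [0.0032 0.0028 0.0062] tw 0.06
```

>>> step_arm([
  {"offset": [0.003,0,0.003],"twist": 0},
  {"offset": [0.003,0,0.006],"twist": 0},
  {"offset": [0.003,0,0.006],"twist": 0},
  {"offset": [0.003,0,0.006],"twist": 0},
])

```text
time: 17.95
eef_pos: [0.4616, -0.1572, 0.0141]
tcp_rot: [-0.093, 0.996, 0.0, -0.0]
contact_force: [0.1, 0.3, -0.4]
opening: 0.584
finger_force: 0.0
```

>>> step_arm([
  {"offset": [0,0,0],"twist": 0},
  {"offset": [0,0,0],"twist": 0},
  {"offset": [0,0,0],"twist": 0},
  {"offset": [0,0,0],"twist": 0},
  {"offset": [0,0,0],"twist": 0},
  {"offset": [0,0,0],"twist": 0},
], gripper=0.0)

```text
time: 18.55
eef_pos: [0.462, -0.1574, 0.0148]
tcp_rot: [-0.093, 0.996, -0.0, 0.0]
contact_force: [-1.6, 1.3, 4.4]
opening: 0.121
finger_force: 88.2
```

>>> step_arm([
  {"offset": [0,0,-0.01],"twist": 0},
  {"offset": [0,0,-0.03],"twist": 0},
  {"offset": [0,0,-0.06],"twist": 0},
  {"offset": [0,0,-0.1],"twist": 0},
  {"offset": [0,0,-0.13],"twist": 0},
  {"offset": [0,0,-0.14],"twist": 0},
  {"offset": [0,0,-0.14],"twist": 0},
  {"offset": [0,0,-0.14],"twist": 0},
])

```text
time: 19.35
eef_pos: [0.4607, -0.1567, 0.1526]
tcp_rot: [-0.093, 0.996, 0.001, -0.001]
contact_force: [0.2, -0.3, -1.8]
opening: 0.119
finger_force: 88.2
```

```bash
python3 - <<'E'
from cols import *
p=hw(-.073,0) if 0 else None
from go import *
p=hw(-.073,0);to((p[0],p[1],.15,HY))
im,c=snap("wrist")
for b,a in blobs(im,*Y[0],(200,0,320,384),15)[0]:print(b,a,onz(c,*b,.15).round(4))
E
```

```text
t 19.4 p [ 0.4607 -0.1567  0.1526] yaw 10.65 F [ 0.2 -0.3 -1.8] op 0.0102 tilt [-0.0025  0.0015]
 tgt [ 0.5485  0.2537  0.15   -0.92  ] off [-0.1621  0.387   0.003 ] tw 11.57
[256.8, 148.8] 413 [ 0.4038 -0.1667  0.15  ]
[255.9, 324.8] 102 [ 0.4978 -0.1493  0.15  ]
[255.2, 355.7] 32 [ 0.5196 -0.1456  0.15  ]
```

>>> step_arm([
  {"offset": [-0.01,0.03,0.0],"twist": 1},
  {"offset": [-0.03,0.07,0.0],"twist": 2},
  {"offset": [-0.047,0.112,0.0],"twist": 3},
  {"offset": [-0.065,0.154,0.0],"twist": 4},
  {"offset": [-0.082,0.196,0.0],"twist": 5},
  {"offset": [-0.1,0.238,0.0],"twist": 6},
  {"offset": [-0.118,0.28,0.0],"twist": 7},
  {"offset": [-0.134,0.32,0.0],"twist": 8},
  {"offset": [-0.147,0.35,0.0],"twist": 9},
  {"offset": [-0.156,0.372,0.0],"twist": 10},
  {"offset": [-0.162,0.385,0.0],"twist": 11.6},
  {"offset": [-0.1625,0.388,0.0],"twist": 11.6},
])

```text
time: 20.6
eef_pos: [0.5486, 0.2552, 0.1514]
tcp_rot: [0.007, 1.0, -0.001, -0.002]
contact_force: [-0.2, -0.3, -1.1]
opening: 0.122
finger_force: 88.3
```

>>> step_arm([
  {"offset": [0,0,0.03],"twist": 0},
  {"offset": [0,0,0.06],"twist": 0},
  {"offset": [0,0,0.06],"twist": 0},
  {"offset": [0,0,0.06],"twist": 0},
])

```text
time: 21.0
eef_pos: [0.5487, 0.2532, 0.0929]
tcp_rot: [0.008, 1.0, -0.001, -0.002]
contact_force: [-0.5, 1.3, -0.5]
opening: 0.119
finger_force: 88.2
```

```bash
python3 - <<'E'
from go import *
to((.549,.2545,.09,HY),(.549,.2545,.034,HY))
im,c=snap("wrist");cv2.imwrite("pics/w9.png",im)
to((.549,.2545,.034,HY))
E
```

```text
t 21.0 p [0.5487 0.2532 0.0929] yaw -0.96 F [-0.5  1.3 -0.5] op 0.0102 tilt [-0.0034 -0.0011]
 tgt [ 0.549   0.2545  0.09   -0.92  ] off [-0.0003  0.0013  0.0029] tw -0.04
 tgt [ 0.549   0.2545  0.034  -0.92  ] off [-0.0005  0.0014  0.0589] tw -0.04
t 21.1 p [0.55   0.2536 0.0947] yaw -0.97 F [ 0.6  0.5 -0.5] op 0.0104 tilt [ 0.     -0.0001]
 tgt [ 0.549   0.2545  0.034  -0.92  ] off [0.001  0.0009 0.0607] tw -0.05
```

View pics/w9.png

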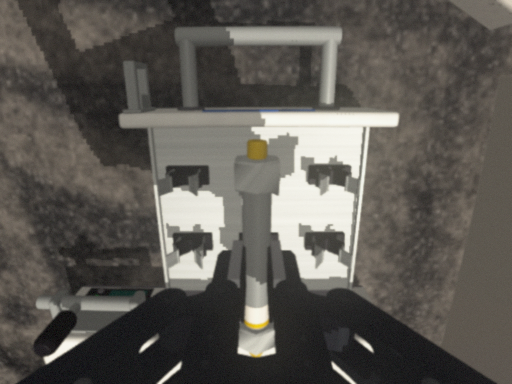

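The wrist view shows the column at col 257 over the middle pair (neighbours 187 and 330, midpoint 258.5), about 1 mm short. Lowering and pressing.

>>> step_arm([
  {"offset": [0.001,0.0015,0.02],"twist": 0},
  {"offset": [0.001,0.0015,0.035],"twist": 0},
  {"offset": [0.001,0.0015,0.042],"twist": 0},
  {"offset": [0.001,0.0015,0.046],"twist": 0},
  {"offset": [0.001,0.0015,0.05],"twist": 0},
  {"offset": [0.001,0.0015,0.053],"twist": 0},
  {"offset": [0.001,0.0015,0.056],"twist": 0},
  {"offset": [0.001,0.0015,0.059],"twist": 0},
  {"offset": [0.001,0.0015,0.061],"twist": 0},
  {"offset": [0.001,0.0015,0.061],"twist": 0},
])

```text
time: 22.05
eef_pos: [0.549, 0.2549, 0.0339]
tcp_rot: [0.008, 1.0, -0.001, -0.0]
contact_force: [-1.5, -5.5, 3.7]
opening: 0.119
finger_force: 89.7
```

>>> step_arm([
  {"offset": [0,-0.001,0.002],"twist": 0},
  {"offset": [0,-0.001,0.004],"twist": 0},
  {"offset": [0,-0.001,0.004],"twist": 0},
])

```text
time: 22.35
eef_pos: [0.5523, 0.2548, 0.0337]
tcp_rot: [0.008, 1.0, 0.0, 0.004]
contact_force: [-0.5, -4.7, 13.0]
opening: 0.124
finger_force: 90.6
```

>>> step_arm([
  {"offset": [0,0,0],"twist": 0},
  {"offset": [0,0,0],"twist": 0},
  {"offset": [0,0,0],"twist": 0},
  {"offset": [0,0,-0.01],"twist": 0},
  {"offset": [0,0,-0.04],"twist": 0},
  {"offset": [0,0,-0.08],"twist": 0},
  {"offset": [0,0,-0.12],"twist": 0},
  {"offset": [0,0,-0.12],"twist": 0},
], gripper=0.028)

```text
time: 23.15
eef_pos: [0.5527, 0.2561, 0.1573]
tcp_rot: [0.008, 1.0, 0.002, 0.007]
contact_force: [0.6, 0.1, 0.1]
opening: 0.329
finger_force: 0.0
```

```bash
python3 - <<'E'
from cols import *
im,c=snap("wrist");print("yel",[(b,a,onz(c,*b,.03).round(4)) for b,a in blobs(im,*Y[0],(100,0,420,384),10)[0]])
cv2.imwrite("pics/w10.png",im)
find(("top","side"))
to((.447,-.047,.15,-22.2))
E
```

```text
yel [([253.5, 120.0], 85, array([0.4955, 0.2558, 0.03  ])), ([254.1, 224.4], 43, array([0.5893, 0.2547, 0.03  ])), ([254.3, 244.6], 40, array([0.6103, 0.2545, 0.03  ]))]
top
   red
   ([0.5001, -0.0687, 0.01], [272.0, 222.0], 16)
   ([0.3937, -0.0253, 0.01], [255.0, 264.0], 12)
top
   yel
side
   red
   ([0.501, -0.0698, 0.01], [264.0, 235.0], 8)
   ([0.4817, -0.0615, 0.01], [259.0, 240.0], 3)
   ([0.3938, -0.0259, 0.01], [235.0, 264.0], 13)
side
   yel
t 23.3 p [0.5483 0.2547 0.1492] yaw -0.94 F [ 0.3 -0.3 -0.2] op 0.0277 tilt [-0.0003  0.0001]
 tgt [  0.447  -0.047   0.15  -22.2  ] off [ 0.0964 -0.3033 -0.0007] tw 21.26
```

View pics/w10.png

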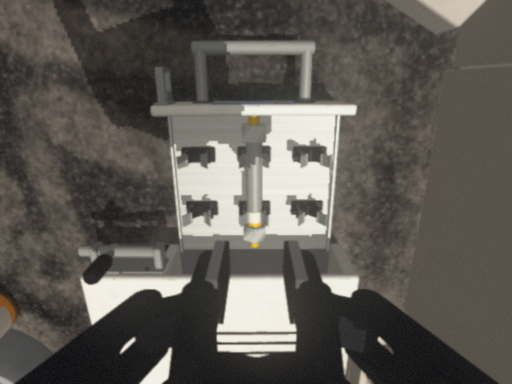

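The yellow column sits in the middle clips, at (254,180). Its apparent length fits seated height, since 12 mm higher would read about 5% longer. Now the red one.

>>> step_arm([
  {"offset": [0.008,-0.025,0],"twist": 2},
  {"offset": [0.02,-0.065,0],"twist": 5},
  {"offset": [0.034,-0.107,0],"twist": 8},
  {"offset": [0.047,-0.149,0],"twist": 11},
  {"offset": [0.06,-0.191,0],"twist": 14},
  {"offset": [0.073,-0.23,0],"twist": 17},
  {"offset": [0.084,-0.265,0],"twist": 20},
  {"offset": [0.092,-0.29,0],"twist": 21.3},
  {"offset": [0.0965,-0.303,0],"twist": 21.3},
  {"offset": [0.0965,-0.303,0.01],"twist": 21.3},
  {"offset": [0.0965,-0.303,0.02],"twist": 21.3},
  {"offset": [0.0965,-0.303,0.02],"twist": 21.3},
], gripper=0.05)

```text
time: 24.5
eef_pos: [0.4454, -0.0454, 0.1262]
tcp_rot: [0.193, 0.981, 0.001, -0.003]
contact_force: [0.4, 0.8, -0.3]
opening: 0.582
finger_force: 0.0
```

```bash
python3 - <<'E'
from cols import *
im,c=snap("wrist");to()
L=[(b,a,onz(c,*b,.01).round(4)) for r in R for b,a in blobs(im,*r,(180,0,340,300),15)[0]];print(*L,sep="\n")
P=[l[2] for l in L];m=(min(P,key=lambda p:p[0])+max(P,key=lambda p:p[0]))/2;print(m)
d=max(P,key=lambda p:p[0])-min(P,key=lambda p:p[0]);w=np.degrees(np.arctan2(d[1],d[0]))
snap("top");to((m[0],m[1],.014,w))
E
```

```text
t 24.6 p [ 0.4461 -0.0455  0.1272] yaw -22.17 F [-0.7  0.4 -0.1] op 0.0501 tilt [-0.0043  0.0016]
([256.2, 127.2], 120, array([ 0.3946, -0.0243,  0.01  ]))
([255.4, 235.9], 27, array([ 0.4823, -0.0607,  0.01  ]))
([256.0, 257.0], 42, array([ 0.5021, -0.0682,  0.01  ]))
[ 0.44835 -0.04625  0.01   ]
t 24.6 p [ 0.4467 -0.0457  0.1281] yaw -22.16 F [ 0.  -0.3  0.2] op 0.05 tilt [-0.0025  0.001 ]
 tgt [ 4.48400e-01 -4.62000e-02  1.40000e-02 -2.22137e+01] off [-2.000e-03  1.000e-04  1.141e-01] tw 0.05
```

>>> step_arm([
  {"offset": [-0.002,0,0.03],"twist": 0},
  {"offset": [-0.002,0,0.06],"twist": 0},
  {"offset": [-0.002,0,0.085],"twist": 0},
  {"offset": [-0.002,0,0.1],"twist": 0},
  {"offset": [-0.002,0,0.11],"twist": 0},
  {"offset": [-0.002,0,0.114],"twist": 0},
  {"offset": [-0.002,0,0.114],"twist": 0},
  {"offset": [-0.002,0,0.114],"twist": 0},
])

```text
time: 25.4
eef_pos: [0.4499, -0.0477, 0.0162]
tcp_rot: [0.193, 0.981, -0.0, 0.001]
contact_force: [0.3, -0.3, -0.8]
opening: 0.584
finger_force: 0.0
```

>>> step_arm([
  {"offset": [0.001,0.001,0.002],"twist": 0},
  {"offset": [0.001,0.001,0.002],"twist": 0},
  {"offset": [0.001,0.001,0.002],"twist": 0},
])

```text
time: 25.7
eef_pos: [0.4487, -0.0463, 0.0137]
tcp_rot: [0.193, 0.981, -0.0, 0.0]
contact_force: [-0.4, 0.2, 0.6]
opening: 0.583
finger_force: 0.0
```

>>> step_arm([
  {"offset": [0,0,0],"twist": 0},
  {"offset": [0,0,0],"twist": 0},
  {"offset": [0,0,0],"twist": 0},
  {"offset": [0,0,0],"twist": 0},
  {"offset": [0,0,0],"twist": 0},
  {"offset": [0,0,0],"twist": 0},
], gripper=0.0)

```text
time: 26.3
eef_pos: [0.4487, -0.0463, 0.0137]
tcp_rot: [0.193, 0.981, -0.0, -0.0]
contact_force: [-0.9, -0.8, 6.0]
opening: 0.121
finger_force: 88.2
```

>>> step_arm([
  {"offset": [0,0,-0.01],"twist": 0},
  {"offset": [0,0,-0.03],"twist": 0},
  {"offset": [0,0,-0.06],"twist": 0},
  {"offset": [0,0,-0.1],"twist": 0},
  {"offset": [0,0,-0.13],"twist": 0},
  {"offset": [0,0,-0.14],"twist": 0},
  {"offset": [0,0,-0.14],"twist": 0},
  {"offset": [0,0,-0.14],"twist": 0},
])

```text
time: 27.1
eef_pos: [0.4475, -0.0459, 0.1517]
tcp_rot: [0.193, 0.981, 0.0, -0.001]
contact_force: [-1.0, 0.3, -2.3]
opening: 0.122
finger_force: 88.1
```

```bash
python3 - <<'E'
from cols import *
from go import *
p=hw(-.073,.05);to((.5495,.3047,.15,HY))
im,c=snap("wrist")
for r in R:
  for b,a in blobs(im,*r,(200,0,320,384),25)[0]:print(b,a,onz(c,*b,.15).round(4))
E
```

```text
t 27.1 p [ 0.4475 -0.0459  0.1517] yaw -22.24 F [-1.   0.3 -2.3] op 0.0104 tilt [-0.0025  0.0009]
 tgt [ 0.5495  0.3047  0.15   -0.92  ] off [0.0383 0.3631 0.0017] tw -21.32
[256.3, 148.1] 394 [ 0.3935 -0.0234  0.15  ]
[256.1, 325.3] 74 [ 0.4819 -0.0595  0.15  ]
```

>>> step_arm([
  {"offset": [0.002,0.02,0.0],"twist": -2},
  {"offset": [0.006,0.055,0.0],"twist": -4},
  {"offset": [0.01,0.095,0.0],"twist": -6},
  {"offset": [0.014,0.135,0.0],"twist": -8},
  {"offset": [0.018,0.175,0.0],"twist": -10},
  {"offset": [0.022,0.215,0.0],"twist": -12},
  {"offset": [0.027,0.255,0.0],"twist": -14},
  {"offset": [0.031,0.29,0.0],"twist": -16},
  {"offset": [0.034,0.32,0.0],"twist": -18},
  {"offset": [0.036,0.345,0.0],"twist": -20},
  {"offset": [0.038,0.36,0.0],"twist": -21.3},
  {"offset": [0.038,0.363,0.0],"twist": -21.3},
])

```text
time: 28.35
eef_pos: [0.55, 0.305, 0.1511]
tcp_rot: [0.007, 1.0, -0.001, -0.002]
contact_force: [-0.3, 0.1, -0.9]
opening: 0.126
finger_force: 88.3
```

>>> step_arm([
  {"offset": [0,0,0.03],"twist": 0},
  {"offset": [0,0,0.058],"twist": 0},
  {"offset": [0,0,0.058],"twist": 0},
  {"offset": [0,0,0.058],"twist": 0},
  {"offset": [0,0,0.058],"twist": 0},
])

```text
time: 28.85
eef_pos: [0.5519, 0.304, 0.0971]
tcp_rot: [0.009, 1.0, 0.0, 0.001]
contact_force: [-0.1, 0.1, -1.4]
opening: 0.122
finger_force: 88.2
```

```bash
python3 - <<'E'
from go import *
im,c=snap("wrist");cv2.imwrite("pics/w11.png",im)
to((.5495,.3047,.034,HY))
E
```

```text
t 28.9 p [0.5521 0.3042 0.0975] yaw -0.97 F [-0.1 -0.3 -0.2] op 0.0107 tilt [0.0033 0.0011]
 tgt [ 0.5495  0.3047  0.034  -0.92  ] off [0.0028 0.0004 0.0635] tw -0.05
```

View pics/w11.png

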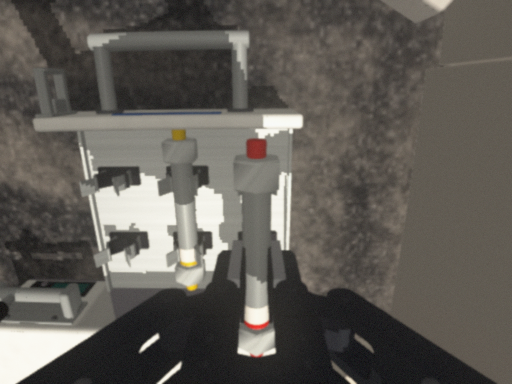

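The wrist view shows the red column over the left pair at col 257, with the yellow one seated at col 183. Pressing down.

>>> step_arm([
  {"offset": [0.002,0.0005,0.02],"twist": 0},
  {"offset": [0.002,0.0005,0.036],"twist": 0},
  {"offset": [0.002,0.0005,0.044],"twist": 0},
  {"offset": [0.002,0.0005,0.049],"twist": 0},
  {"offset": [0.002,0.0005,0.053],"twist": 0},
  {"offset": [0.002,0.0005,0.056],"twist": 0},
  {"offset": [0.002,0.0005,0.059],"twist": 0},
  {"offset": [0.002,0.0005,0.062],"twist": 0},
  {"offset": [0.002,0.0005,0.064],"twist": 0},
  {"offset": [0.002,0.0005,0.064],"twist": 0},
  {"offset": [0.002,0.0005,0.064],"twist": 0},
])

```text
time: 30.0
eef_pos: [0.5497, 0.3047, 0.0327]
tcp_rot: [0.008, 1.0, -0.0, 0.001]
contact_force: [-1.2, -1.9, 6.2]
opening: 0.122
finger_force: 89.8
```

>>> step_arm([
  {"offset": [0,0,0.002],"twist": 0},
  {"offset": [0,0,0.004],"twist": 0},
  {"offset": [0,0,0.004],"twist": 0},
])

```text
time: 30.3
eef_pos: [0.5527, 0.3048, 0.0324]
tcp_rot: [0.008, 1.0, 0.0, 0.004]
contact_force: [-0.7, -5.1, 17.1]
opening: 0.123
finger_force: 90.8
```

>>> step_arm([
  {"offset": [0,0,0],"twist": 0},
  {"offset": [0,0,0],"twist": 0},
  {"offset": [0,0,0],"twist": 0},
  {"offset": [0,0,-0.01],"twist": 0},
  {"offset": [0,0,-0.04],"twist": 0},
  {"offset": [0,0,-0.08],"twist": 0},
  {"offset": [0,0,-0.12],"twist": 0},
  {"offset": [0,0,-0.12],"twist": 0},
  {"offset": [0,0,-0.12],"twist": 0},
], gripper=0.028)

```text
time: 31.2
eef_pos: [0.5494, 0.3051, 0.1492]
tcp_rot: [0.008, 1.0, 0.001, 0.001]
contact_force: [0.3, -0.1, -0.4]
opening: 0.33
finger_force: 0.0
```

```bash
python3 - <<'E'
from cols import *
from go import *
to()
im,c=snap("wrist")
for n,rs in(("red",R),("yel",Y)):
  for r in rs:
    for b,a in blobs(im,*r,(120,0,420,300),10)[0]:print(n,b,a,onz(c,*b,.03).round(4))
cv2.imwrite("pics/w12.png",im)
p=hw(-.2,0);to((p[0],p[1],.15,HY),(p[0]-.02,p[1],.03,HY))
E
```

```text
t 31.2 p [0.5494 0.3051 0.1492] yaw -0.93 F [ 0.3 -0.1 -0.4] op 0.0282 tilt [0.0028 0.0011]
red [254.8, 130.3] 13 [0.4983 0.3054 0.03  ]
red [255.9, 233.4] 29 [0.5897 0.3049 0.03  ]
red [256.0, 253.6] 37 [0.6103 0.3047 0.03  ]
yel [193.0, 133.2] 84 [0.4998 0.2555 0.03  ]
yel [199.5, 238.0] 46 [0.5936 0.2539 0.03  ]
t 31.2 p [0.5483 0.3047 0.1471] yaw -0.93 F [-0.  -0.8 -1.2] op 0.0282 tilt [-0.0006 -0.0001]
 tgt [ 0.4215  0.2557  0.15   -0.92  ] off [ 0.126  -0.051  -0.0028] tw -0.01
 tgt [ 0.4015  0.2557  0.03   -0.92  ] off [ 0.1459 -0.0513  0.1172] tw -0.01
```

View pics/w12.png

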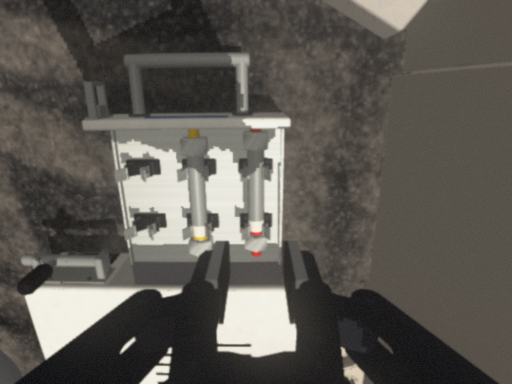

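Both new columns are seated in separate clips. Now shutting the drawer by pushing on the handle bar with closed fingers.

>>> step_arm([
  {"offset": [0.03,-0.015,-0.003],"twist": 0},
  {"offset": [0.07,-0.035,-0.003],"twist": 0},
  {"offset": [0.11,-0.051,-0.003],"twist": 0},
  {"offset": [0.14,-0.051,-0.003],"twist": 0},
  {"offset": [0.148,-0.051,-0.003],"twist": 0},
  {"offset": [0.148,-0.051,-0.003],"twist": 0},
  {"offset": [0.148,-0.051,0.03],"twist": 0},
  {"offset": [0.148,-0.051,0.06],"twist": 0},
  {"offset": [0.148,-0.051,0.09],"twist": 0},
  {"offset": [0.148,-0.051,0.112],"twist": 0},
  {"offset": [0.148,-0.051,0.112],"twist": 0},
], gripper=0.0, grip_force=30)

```text
time: 32.35
eef_pos: [0.3985, 0.2552, 0.0317]
tcp_rot: [0.008, 1.0, -0.001, -0.004]
contact_force: [-0.3, 0.0, -0.2]
opening: 0.004
finger_force: 0.0
```

```bash
python3 - <<'E'
from go import *
p=hw(-.056,0);to((p[0],p[1],.034,HY))
E
```

```text
t 32.4 p [0.3985 0.2552 0.0317] yaw -0.97 F [-0.3  0.  -0.2] op 0.0004 tilt [-0.0072 -0.0028]
 tgt [ 0.5655  0.2534  0.034  -0.92  ] off [-0.167   0.0011 -0.0035] tw -0.05
```

>>> step_arm([
  {"offset": [-0.012,0,-0.002],"twist": 0},
  {"offset": [-0.022,0,-0.002],"twist": 0},
  {"offset": [-0.034,0,-0.002],"twist": 0},
  {"offset": [-0.047,0,-0.002],"twist": 0},
  {"offset": [-0.06,0,-0.002],"twist": 0},
  {"offset": [-0.073,0,-0.002],"twist": 0},
  {"offset": [-0.086,0,-0.002],"twist": 0},
  {"offset": [-0.099,0,-0.002],"twist": 0},
  {"offset": [-0.112,0,-0.002],"twist": 0},
  {"offset": [-0.125,0,-0.002],"twist": 0},
  {"offset": [-0.138,0,-0.002],"twist": 0},
  {"offset": [-0.15,0,-0.002],"twist": 0},
])

```text
time: 33.55
eef_pos: [0.5511, 0.2537, 0.0372]
tcp_rot: [0.008, 1.0, 0.0, 0.0]
contact_force: [-1.5, 1.1, 1.8]
opening: -0.005
finger_force: 1.1
```

>>> step_arm([
  {"offset": [-0.006,0,0],"twist": 0},
  {"offset": [-0.012,0,0],"twist": 0},
  {"offset": [-0.015,0,0],"twist": 0},
  {"offset": [-0.015,0,0],"twist": 0},
])

```text
time: 33.95
eef_pos: [0.5655, 0.2533, 0.0373]
tcp_rot: [0.008, 1.0, -0.0, 0.001]
contact_force: [0.4, -0.1, 0.0]
opening: 0.0
finger_force: 0.0
```

>>> step_arm([
  {"offset": [-0.002,0,0],"twist": 0},
  {"offset": [-0.004,0,0],"twist": 0},
  {"offset": [-0.006,0,0],"twist": 0},
  {"offset": [-0.006,0,0],"twist": 0},
])

```text
time: 34.35
eef_pos: [0.5664, 0.2533, 0.0371]
tcp_rot: [0.008, 1.0, -0.001, -0.006]
contact_force: [-13.6, -0.3, 10.2]
opening: 0.002
finger_force: 6.5
```

The drawer is hard against its stop. Now back off and go to the knob, which I left at (.604,.128).

>>> step_arm([
  {"offset": [0.015,0,0],"twist": 0},
  {"offset": [0.02,0,-0.02],"twist": 0},
  {"offset": [0.02,0,-0.06],"twist": 0},
  {"offset": [0.02,0,-0.1],"twist": 0},
  {"offset": [0.02,-0.02,-0.12],"twist": 0},
  {"offset": [0.0,-0.06,-0.12],"twist": 0},
  {"offset": [-0.03,-0.1,-0.12],"twist": 0},
  {"offset": [-0.032,-0.122,-0.12],"twist": 0},
  {"offset": [-0.032,-0.124,-0.12],"twist": 0},
  {"offset": [-0.032,-0.124,-0.12],"twist": 0},
], gripper=0.05)

```text
time: 35.35
eef_pos: [0.6009, 0.1284, 0.1572]
tcp_rot: [0.009, 1.0, 0.0, 0.0]
contact_force: [-0.3, -0.1, -0.7]
opening: 0.585
finger_force: 0.0
```

```bash
python3 - <<'E'
from go import *
snap("top")
to((.604,.128,.081,HY))
E
```

```text
t 35.4 p [0.6006 0.1292 0.1572] yaw -0.95 F [ 0.4 -0.   0. ] op 0.0501 tilt [-0.      0.0003]
 tgt [ 0.604  0.128  0.081 -0.92 ] off [-0.0034 -0.0012  0.0762] tw -0.03
```

>>> step_arm([
  {"offset": [-0.0035,-0.001,0.025],"twist": 0},
  {"offset": [-0.0035,-0.001,0.05],"twist": 0},
  {"offset": [-0.0035,-0.001,0.068],"twist": 0},
  {"offset": [-0.0035,-0.001,0.075],"twist": 0},
  {"offset": [-0.0035,-0.001,0.075],"twist": 0},
  {"offset": [-0.0035,-0.001,0.075],"twist": 0},
])

```text
time: 36.0
eef_pos: [0.6049, 0.1285, 0.0833]
tcp_rot: [0.008, 1.0, 0.0, 0.001]
contact_force: [0.1, 0.3, 1.0]
opening: 0.581
finger_force: 0.0
```

>>> step_arm([
  {"offset": [0,0,0],"twist": 0},
  {"offset": [0,0,0],"twist": 0},
  {"offset": [0,0,0],"twist": 0},
  {"offset": [0,0,0],"twist": 0},
  {"offset": [0,0,0],"twist": 0},
  {"offset": [0,0,0],"twist": 0},
], gripper=0.0, grip_force=30)

```text
time: 36.6
eef_pos: [0.6051, 0.128, 0.0835]
tcp_rot: [0.008, 1.0, 0.0, 0.001]
contact_force: [-0.2, 1.4, 5.4]
opening: 0.144
finger_force: 29.6
```

>>> step_arm([
  {"offset": [0,0.005,0],"twist": 0},
  {"offset": [0,0.01,0],"twist": 0},
  {"offset": [0,0.015,0],"twist": 0},
  {"offset": [0,0.02,0],"twist": 0},
  {"offset": [0,0.025,0],"twist": 0},
  {"offset": [0,0.03,0],"twist": 0},
  {"offset": [0,0.032,0],"twist": 0},
  {"offset": [0,0.034,0],"twist": 0},
  {"offset": [0,0.034,0],"twist": 0},
])

```text
time: 37.5
eef_pos: [0.6056, 0.1584, 0.0836]
tcp_rot: [0.007, 1.0, -0.004, 0.0]
contact_force: [-2.3, -8.9, 7.0]
opening: 0.142
finger_force: 29.9
```

>>> step_arm([
  {"offset": [0,-0.004,0],"twist": 0},
  {"offset": [0,-0.004,0],"twist": 0},
  {"offset": [0,-0.004,0],"twist": 0},
  {"offset": [0,-0.004,-0.01],"twist": 0},
  {"offset": [0,-0.004,-0.05],"twist": 0},
  {"offset": [0,-0.004,-0.1],"twist": 0},
  {"offset": [0.02,-0.02,-0.14],"twist": 0},
  {"offset": [0.02,-0.02,-0.14],"twist": 0},
  {"offset": [0.02,-0.02,-0.14],"twist": 0},
], gripper=0.06)

```text
time: 38.4
eef_pos: [0.5851, 0.1423, 0.2247]
tcp_rot: [0.008, 1.0, 0.0, 0.002]
contact_force: [-0.7, 0.1, 0.2]
opening: 0.706
finger_force: 0.0
```

```bash
python3 - <<'E'
from go import *
im,c=snap("wrist");s,cs=snap("side");cv2.imwrite("pics/w13.png",np.hstack([cv2.resize(im,(480,360)),cv2.resize(s[110:200,135:215],(320,360),interpolation=2)]));to()
for y,n in((-.0915,"across"),(-.1215,"back")):print(n,np.round(proj(c,(*hw(-.0165,y),.085)),0))
E
```

```text
t 38.5 p [0.5839 0.1423 0.221 ] yaw -0.93 F [-0.2 -0.  -0.8] op 0.0602 tilt [-0.0023  0.    ]
across [276. 202.]
back [244. 202.]
```

View pics/w13.png

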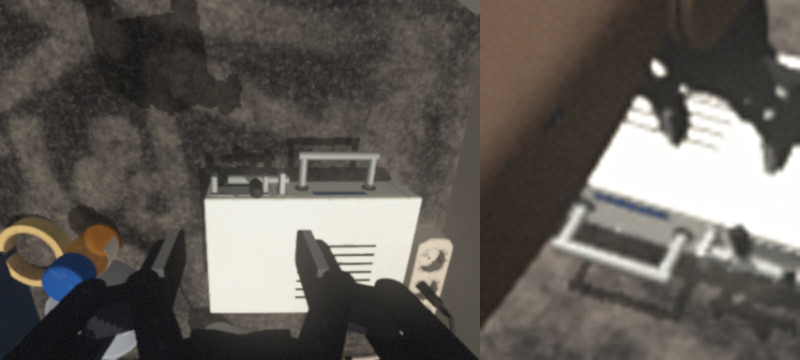

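The knob is at (273,199), matching the across position (276,202), and the drawer is flush. Handing in.

```bash
python3 -c "
from plant import ctrl
print(ctrl.sign_off())"
```

```text
the job is handed in; nothing more can be done
None
```

I handed the job in at about 38 s: the one used column lies flat in the tray, both new columns (red, yellow) are snapped into their own clips, the drawer is shut and the bolt is fully across; no verdict was returned.

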